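# Lock the bisque ring on its glazing spindle

## Task

Draw the spindle out of its storage box by the bare shaft, lay it down on the wooden rest, shaft in the notch and handle on the pillar, let go of it, then take it again by its handle. Thread it through the bay of the glazing rack in which the ring stands (not the bay with the solid disc): in at the front upright, through the ring and out through the back upright, and push it fully home so that the handle's shoulder meets the front upright. Leave the disc, the paint bottle, the bowl and the mug where they are.

Things in the scene. Friction and masses are not known exactly. Their poses are not given: they have to be found in the camera images.
- spindle: Spindle, 200 mm long, 80 g: bare round aluminium shaft, 12 mm diameter, 130 mm long, in a dark wooden handle 28 x 28 mm, 70 mm long. Origin on the axis at the shoulder (where they meet); +y runs along the shaft to the tip, the handle from y = 0 to -70 mm; centre of mass at y = -13 mm. Starts level in the box, axis 50 mm above the table, handle hidden inside, about 95 mm of shaft sticking out.
- spindle_tip (a point): Centre of the free end of the spindle's shaft.
- caddy: Plywood storage box, fixed, 64 x 120 x 80 mm (x, y, z). Origin at the centre of its underside on the table; its open mouth is the +y face, 60 mm from the origin. Inside 40 mm wide, floor 36 mm and roof 72 mm above the table: the spindle must be pulled 110 mm or more along +y before it is lifted.
- rest: Pale wooden rest, fixed, 70 x 130 x 12 mm board. Origin on the table under where the spindle's shoulder belongs; +y towards the shaft's tip. Pillar for the handle: 22 mm wide, flat top 46 mm above the table, y = -68 to -48 mm. V notch for the shaft (90 degrees, 8 mm thick) at y = 29 mm, arms up to 76 mm above the table, 50 mm wide over all. A spindle in it lies level, axis 60 mm above the table.
- rest_top (a point): The point where the spindle's shoulder (origin) belongs on the rest: on the spindle's axis, 60 mm above the table, right over the rest's origin.
- rack: Pale wooden rack, fixed, origin under its centre on the table. Two uprights along x, 240 mm long, 15 mm thick, 85 mm high, outer faces at y = -47 (front) and +47 mm (back). Bays centred at x = -60 and +60 mm: in each upright a round hole along y, 65 mm above the table, 17 mm wide in front, 19 mm at the back, countersunk 3 mm on the front side. Ware stands between. Spindle enters along +y.
- hole_a (a point): Centre of the front hole of the bay at rack x = -60 mm, on the front upright's outer face; the spindle's shoulder ends here if this bay is used.
- hole_b (a point): Centre of the front hole of the bay at rack x = +60 mm, on the front upright's outer face.
- ring: Loose unglazed white ring, 76 mm outer diameter, 52 mm hole, 34 mm wide (seen from above much wider than the disc), standing on edge on the rails of one bay with its hole in line with that bay's holes. Origin at its centre, its axis is y.
- disc: Loose solid white disc, 76 mm diameter, 14 mm thick, no hole, standing on edge in the other bay. Origin at its centre, its axis is y.
- paint: Loose upright paint bottle, 60 mm diameter, 150 mm high; origin at the centre of its underside. To be left alone.
- bowl: Loose white bowl, 100 mm diameter, 50 mm high; origin at the centre of its underside. To be left alone.
- mug: Loose white mug, 76 mm diameter, 85 mm high, handle at +y; origin at the centre of its underside. To be left alone.
Things that resemble listed ones, but are neither listed nor needed, are in the scene too. What is shaped like the rest but purple or turquoise is not meant.

How it is judged:
By the outcome, as a careful person would: the job done as asked, in the order asked, and still so for the second after the job is handed in, with the robot touching nothing.
It also fails if it takes over 58 s, if anything falls off the work surface, if the arm or the gripper's body presses on something with over 40 N, if the wrist force passes 120 N, or if a joint passes its speed limit or range.

## Robot

A 6-joint arm with a two-finger parallel gripper is mounted at the origin on the work surface. World frame = base frame: x ahead of the robot, y to its left, z up, the work surface at z = 0. Lengths are in mm, angles in degrees, forces in N, time in s.
With the tool pointing down it reaches from about 350 to 775 mm from the base axis. Payload 5.5 kg.
Tool frame: the origin (TCP) lies midway between the tips of the shut fingers; the grasp point (between the pads) lies 19 mm behind it (ctrl.grip_point_offset is the distance from the TCP to the grasp point, in mm); z points along the fingers, y is the line along which they close (so a half turn about z gives the same grasp; the last joint's range is limited). The gripper opens to 85 mm and grips with 20 to 120 N. Pads are 22 mm wide; open, the fingers measure 114 mm over their backs; the gripper's body (76 mm by 85 mm) begins 54 mm behind the grasp point. The pads swing forward as they close: fully open they stand 13 mm farther back than shut.
Start: joints at [66.601, 17.945, 2.641, 74.691, 0, 82.002], TCP at [152.729, 554.388, 231.323] pointing down, gripper open.
Joint ranges: [-158.12, 158.12], [-49.38, 96.58], [-58.88, 72.47], [-126.05, 133.96], [-84.25, 85.87], [-180, 180]. Speed limits (degrees/s): [147.25, 147.25, 180, 180, 180, 180].

## Interface

Orientations are given as [roll, pitch, yaw] about the fixed x, y, z axes, in that order (R = Rz(yaw) Ry(pitch) Rx(roll)).
In Python, from workcell import sensors, cams, job, ctrl gives the robot as it stands. The module is installed in compiled form; this text tells all that it offers.
- The arm moves only by the shell command python3 -m inch 'ROWS' [FORCE]. ROWS is JSON, a list of rows, each a list of 7 numbers: the shift along the tool's x, y, z scaled (see below), then the turn, a rotation vector about the tool's x, y, z scaled (see below), then the opening, from 0 (shut) to 1 (fully open). A call has 1 to 10 rows; each row shifts and turns the commanded pose from where the row before left it, along the tool's axes as they then stand; what a row does not reach is not made up. The controller multiplies each number of a shift by 0.03 m and each number of a turn by 8 degrees. A row lasts 1/10 s, in which the tool goes at most 50 mm and 8.59 degrees, less where a joint would pass 70% of its speed; a pose out of reach is approached as far as the arm can. A call with a number of a shift or a turn outside -1 to 1 is refused whole. A call with a gripper value outside its range is refused whole. The fingers move at their own pace and stop on an object; FORCE is the grip in N (left out, the last holds). Time passes only in rows, so rows that do not move let the fingers close. It gives the time, the measured TCP pose, the force, the opening and the grip force at its end, in the units of the state.
- sensors.get_obs(): the state, without advancing time (a new reading comes with each control period).
- cams.get_image(name): name is "side" or "top"; returns a dict with "color" (384x512x3 uint8, red, green, blue), "range_z" (384x512 float32, mm along the optical axis (not along the pixel's ray), 0 where there is no reading), "vfov" (degrees; the focal length in pixels is half the picture's height over the tangent of half this angle, whatever the lens; pixels are square), "cx", "cy" (the principal point, pixels), "k1" (the pictures are not rectified: a ray, as slopes to the right and down, at radius r is drawn at 1 + k1 r^2 times it, then the intrinsics apply), "world_from_camera" (4x4, takes a point from camera to world coordinates). Camera axes: x right, y down, z forward; pixel columns grow to the right and rows downward; lengths in mm; the calibration is good to about 2 mm. A picture is of the moment at which its call begins.
- job.sign_off(): hands the job in; it is judged then, once.
Trained networks look in the newest picture that a camera, given by its name, has taken for a name from the list of things; names that differ only in an ending like _2 or _b are one class to them, and where a whole thing is asked for, a point or a joint stands for the part that bears it (a point fixed in the world has none). Each returns a list of dicts, best first, with "score" (0 to 1); they miss things now and then, are a little off and sometimes report something else, mostly with a low value. They report only what shows in the picture. A call takes as long as a camera call. They do not tell look-alikes from the thing itself.
- cams.find_in(query, camera): "extent" ([centre column, centre row, width, height] in pixels, round what is visible of it).
The state is a dict: "clock": time; "joint_pos": joint angles; "joint_vel": joint speeds; "tau": joint torques, N m; "eef_pos": TCP position; "orientation": TCP orientation; "ft_force": force on the tool from outside, world axes, zero at the start; "moment": the same for the moment, N m; "width": finger opening in mm; "finger_force": force on a finger pad.
Only numpy, scipy, OpenCV 4.12 (cv2) and the standard library are available. Lean on these libraries where they do the work, as an engineer would, in place of code of your own. Each camera call takes 0.05 s, during which the arm holds its last target. There are 200 camera calls.

## Working session

There is one attempt and no reset: what is moved stays moved. The work goes in short steps, Python scripts to look and compute and a shell command to move; the robot and the scene stay as the last step left them, time stands still between calls to the robot, and variables do not carry over. Pictures are saved under pics/ and viewed, at most 10 in all, crops included, and the job is handed in when it is done.

```bash
mkdir -p pics; cat > h.py <<'E'
import numpy as np, cv2
from workcell import sensors, cams, job, ctrl
def snap(n):
    im=cams.get_image(n); np.savez(f'{n}.npz',**{k:np.asarray(v) for k,v in im.items()}); return im
def KD(im):
    f=im['color'].shape[0]/2/np.tan(np.radians(float(im['vfov']))/2)
    return f,float(im['cx']),float(im['cy']),float(im['k1'])
def rays(im,uv):
    f,cx,cy,k=KD(im); d=(np.asarray(uv,float).reshape(-1,2)-[cx,cy])/f
    s=d.copy()
    for _ in range(20): s=d/(1+k*(s**2).sum(1,keepdims=True))
    return np.c_[s,np.ones(len(s))]
def world(im,uv,z=None):
    uv=np.asarray(uv).reshape(-1,2); r=rays(im,uv); T=im['world_from_camera']
    if z is None:
        d=im['range_z'][uv[:,1].astype(int),uv[:,0].astype(int)]; return (r*d[:,None])@T[:3,:3].T+T[:3,3]
    w=r@T[:3,:3].T; return T[:3,3]+w*((z-T[2,3])/w[:,2:3])
def cloud(im):
    h,w=im['range_z'].shape; u,v=np.meshgrid(range(w),range(h)); return world(im,np.c_[u.ravel(),v.ravel()]).reshape(h,w,3)
E
python3 - <<'E'
from h import *
o=sensors.get_obs(); print({k:np.round(v,2) for k,v in o.items()}, ctrl.grip_point_offset)
for n in('side','top'):
    im=snap(n); cv2.imwrite(f'pics/{n}0.png',im['color'][...,::-1]); print(n,KD(im),np.round(im['world_from_camera'],3).tolist())
    for q in('spindle','spindle_tip','caddy','rest','rack','ring','disc','paint','bowl','mug'):
        print(q,[(np.round(d['extent']).astype(int).tolist(),round(d['score'],2)) for d in cams.find_in(q,n)][:4])
E
```

```text
{'clock': np.float64(0.0), 'joint_pos': array([66.6 , 17.99,  2.58, 74.69,  0.  , 82.  ]), 'joint_vel': array([-0.07, -0.03, -0.02,  0.07,  0.07, -0.06]), 'tau': array([ 0.000e+00, -4.806e+01,  2.985e+01,  2.000e-02, -0.000e+00,
        0.000e+00]), 'eef_pos': array([152.51, 553.89, 230.39]), 'orientation': array([-1.799e+02, -2.000e-02,  1.646e+02]), 'ft_force': array([-0.03, -0.66,  0.04]), 'moment': array([ 0.  , -0.01, -0.01]), 'finger_force': np.float64(0.0), 'width': np.float64(85.44)} 18.700000000000003
side (np.float64(434.72513882732176), 254.29271584519293, 192.6085276997652, -0.07299758019639481) [[0.909, -0.244, 0.338, 155.284], [-0.417, -0.533, 0.736, -835.639], [0.001, -0.81, -0.586, 766.237], [0.0, 0.0, 0.0, 1.0]]
spindle [([325, 264, 12, 18], 0.4)]
spindle_tip [([235, 163, 83, 54], 0.26)]
caddy [([357, 303, 56, 65], 0.69)]
rest [([282, 292, 55, 63], 0.86), ([203, 294, 62, 66], 0.78), ([302, 355, 74, 58], 0.62)]
rack [([235, 161, 83, 52], 0.82)]
ring [([216, 152, 27, 13], 0.79)]
disc [([254, 150, 27, 15], 0.5)]
paint [([326, 172, 25, 46], 0.61)]
bowl [([173, 147, 30, 22], 0.57)]
mug [([218, 130, 17, 24], 0.74), ([328, 261, 16, 20], 0.62)]
top (np.float64(359.0703890233348), 255.2650178441403, 186.40229423077784, -0.09354942664054607) [[0.006, -0.982, 0.187, 378.049], [-1.0, -0.011, -0.025, 29.493], [0.026, -0.187, -0.982, 1028.966], [0.0, 0.0, 0.0, 1.0]]
spindle [([351, 171, 35, 7], 0.51), ([167, 177, 52, 91], 0.5)]
spindle_tip [([345, 171, 14, 4], 0.51)]
caddy [([386, 172, 50, 29], 0.87)]
rest [([327, 277, 47, 42], 0.95), ([350, 219, 50, 32], 0.75), ([408, 237, 47, 30], 0.75)]
rack [([164, 179, 56, 88], 0.63)]
ring [([162, 198, 16, 29], 0.83)]
disc [([166, 156, 14, 27], 0.58)]
paint [([245, 108, 22, 36], 0.57)]
bowl [([101, 231, 36, 38], 0.6)]
mug [([101, 170, 39, 36], 0.72)]
```

View pics/side0.png

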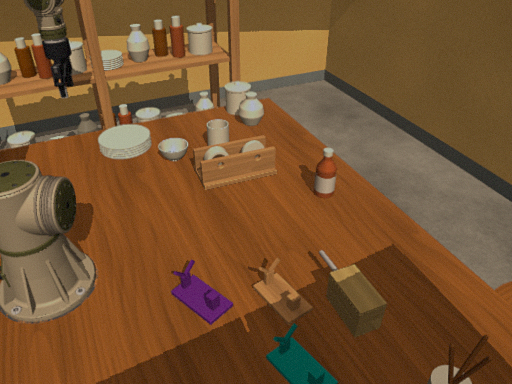

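View pics/top0.png

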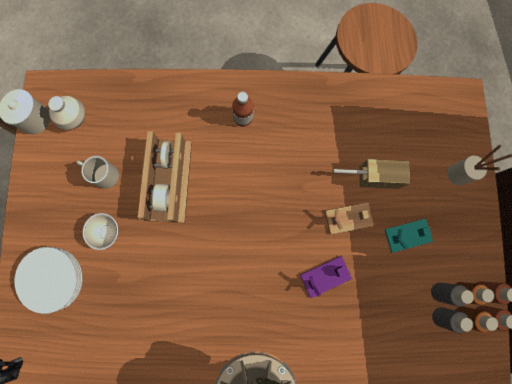

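Side view: shaft runs from the caddy (357,303) to its tip at about (322,252), pale rest at (282,292), rack at (235,161). Top view: shaft at (350,172), caddy (388,172), pale rest (350,219), the wide ring (160,198) and thin disc (165,155) in the rack. Next I'll measure with depth and close crops.

```bash
cat > m.py <<'E'
from h import *
L={n:dict(np.load(f'{n}.npz')) for n in('side','top')}
C={n:cloud(L[n]) for n in L}
E
python3 - <<'E'
from m import *
c=lambda n,x0,y0,w,h,W,H:cv2.resize(L[n]['color'][y0:y0+h,x0:x0+w,::-1],(W,H),interpolation=cv2.INTER_CUBIC)
a=np.vstack([np.hstack([c('side',185,125,100,75,400,300),c('side',240,235,100,75,400,300)]),np.hstack([c('top',125,120,100,75*4//3,400,300)[:, :400],c('top',320,150,100,75,400,300)])])
cv2.imwrite('pics/crop1.png',a)
# table plane check, and box tops
for n in C:
    P=C[n]; ok=L[n]['range_z']>0
    def reg(name,x0,x1,y0,y1,z0,z1):
        m=ok&(P[...,0]>x0)&(P[...,0]<x1)&(P[...,1]>y0)&(P[...,1]<y1)&(P[...,2]>z0)&(P[...,2]<z1); Q=P[m]
        if len(Q)<6: print(n,name,len(Q)); return
        r=cv2.minAreaRect(Q[:,:2].astype(np.float32)); print(n,name,len(Q),'med',np.round(np.median(Q,0),1),'rect',np.round(r[0],1),np.round(r[1],1),round(r[2],1))
    for nm,uv in dict(top=dict(caddy=(388,172),shaft=(348,172),rest=(364,216),ring=(160,198),disc=(165,155),rack=(185,180),table=(260,200)),side=dict(caddy=(350,280),shaft=(328,259),rest=(290,303),ring=(215,152),disc=(253,147),rack=(235,165),table=(250,220)))[n].items(): print(n,nm,np.round(world(L[n],[uv])[0],1))
    p=world(L['top'],[(388,172)])[0]; reg('caddytop',p[0]-70,p[0]+70,p[1]-90,p[1]+90,74,90)
    reg('shaft',p[0]-50,p[0]+50,p[1]+68,p[1]+180,30,75)
    p=world(L['top'],[(166,178)])[0]; reg('racktop',p[0]-150,p[0]+150,p[1]-80,p[1]+80,76,95)
    p=world(L['top'],[(350,219)])[0]; reg('restall',p[0]-60,p[0]+60,p[1]-90,p[1]+90,7,90);reg('board',p[0]-60,p[0]+60,p[1]-90,p[1]+90,7,18);reg('pillar',p[0]-60,p[0]+60,p[1]-90,p[1]+90,40,50);reg('arms',p[0]-60,p[0]+60,p[1]-90,p[1]+90,55,90)
E
```

```text
side caddy [ 604.5 -344.5   79.1]
side shaft [ 611.2 -251.6   55.4]
side rest [ 481.3 -310.2   29.9]
side ring [520.1 242.3  98.4]
side disc [646.  242.4  85.5]
side rack [574.2 218.6  51.5]
side table [533.2  15.2  -0.8]
side caddytop 1422 med [ 604.  -374.    79.5] rect [ 605.5 -367.4] [123.8  67.3] 88.6
side shaft 126 med [ 608.4 -253.1   53.6] rect [ 610.  -252.7] [68.8 13.1] 88.2
side racktop 908 med [587.  243.   83.9] rect [589.7 260.6] [102.6 242.2] 87.3
side restall 1578 med [ 479.4 -269.1   12.1] rect [ 482.5 -270.9] [ 72.5 130.7] 12.2
side board 1192 med [ 477.  -269.8   11.3] rect [ 482.5 -270.9] [ 72.5 130.7] 12.2
side pillar 123 med [ 485.7 -306.5   44.7] rect [ 482.4 -268.8] [ 23.  102.8] 11.3
side arms 90 med [ 482.2 -222.8   65.9] rect [ 472.8 -222.6] [54.8 10.6] 11.1
top caddy [ 604.1 -363.3   79.1]
top shaft [ 607.8 -256.2   56.4]
top rest [ 484.6 -299.1   47.5]
top ring [521.3 254.8 102.1]
top disc [638.1 248.3 100.7]
top rack [587.3 205.9  18.6]
top table [534.  -10.3   3. ]
top caddytop 969 med [ 605.9 -364.1   81. ] rect [ 607.  -364.7] [120.3  66.1] 88.1
top shaft 118 med [ 610.4 -252.6   55.9] rect [ 611.4 -254.6] [81.4 11.9] 89.8
top racktop 1374 med [578.5 255.8  85.7] rect [588.8 264.2] [ 95.3 241.9] 87.3
top restall 1086 med [ 481.9 -265.1   13.1] rect [ 482.2 -267.2] [ 70.7 133.1] 10.6
top board 905 med [ 479.8 -265.5   12.6] rect [ 482.2 -267.2] [ 70.7 133.1] 10.6
top pillar 71 med [ 487.6 -303.    46.7] rect [ 482.  -265.6] [ 22.1 103.9] 10.5
top arms 62 med [ 468.2 -218.3   67.7] rect [ 473. -218.] [56.2  9.1] 13.4
```

View pics/crop1.png

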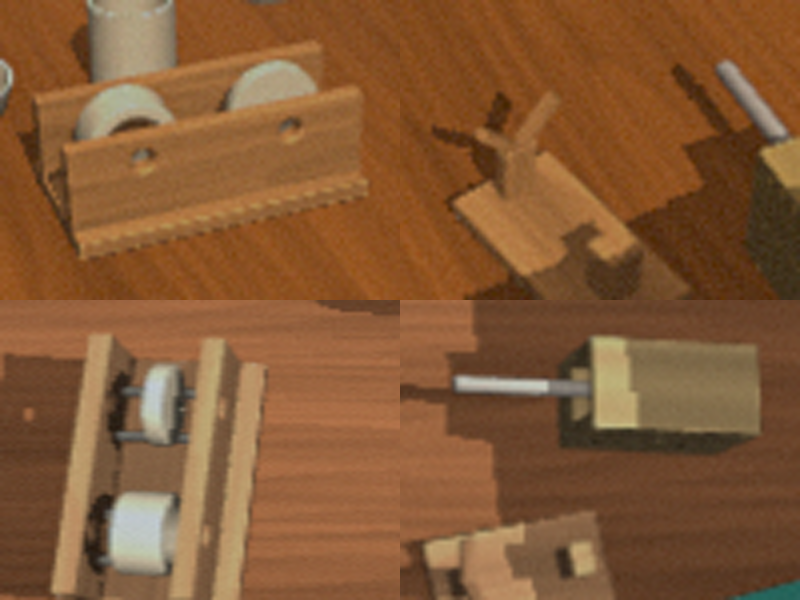

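Crop: rack front face (towards −y, with ledge) has its two holes at about side-image pixels (221,164) and (257,157); the ring is behind the left one (lower x, bay a). The shaft lies along world +y, and the rest is yawed about 11°. I'll refine these.

```bash
python3 - <<'E'
from m import *
for n in C:
    P=C[n]; im=L[n]; ok=im['range_z']>0
    def sel(x0,x1,y0,y1,z0,z1): return P[ok&(P[...,0]>x0)&(P[...,0]<x1)&(P[...,1]>y0)&(P[...,1]<y1)&(P[...,2]>z0)&(P[...,2]<z1)]
    def loc(Q,c,yaw): t=np.radians(yaw); R=np.array([[np.cos(t),-np.sin(t)],[np.sin(t),np.cos(t)]]); return (Q[:,:2]-c)@R
    # shaft axis
    Q=sel(590,630,-295,-200,46,75); vx,vy,x0,y0=cv2.fitLine(Q[:,:2].astype(np.float32),cv2.DIST_HUBER,0,.01,.01).ravel()
    print(n,'shaft dir',round(np.degrees(np.arctan2(vy,vx)),1),'x at y=-250',round(x0+(-250-y0)*vx/vy,1),'ymax',np.percentile(Q[:,1],[95,99,100]).round(1),'ztop',np.percentile(Q[:,2],90).round(1))
    # caddy
    Q=loc(sel(540,680,-450,-280,76,90),(606,-366),-1.7); print(n,'caddy top ext',np.percentile(Q,[1,99],axis=0).round(1).tolist())
    # rack top strips
    Q=loc(sel(450,730,180,340,80,92),(589,262),-2.7)
    for s,m in dict(front=(Q[:,1]<-20),back=(Q[:,1]>20)).items(): q=Q[m]; print(n,s,'y',np.percentile(q[:,1],[3,50,97]).round(1),'x',np.percentile(q[:,0],[.5,99.5]).round(1),'slope',np.degrees(np.polyfit(q[:,0],q[:,1],1)[0]).round(2))
    # ring/disc
    for s,(xa,xb) in dict(a=(490,560),b=(615,680)).items():
        q=loc(sel(xa,xb,235,290,88,110),(589,262),-2.7); print(n,s,len(q),'y',np.percentile(q[:,1],[2,98]).round(1),'x',np.percentile(q[:,0],[2,50,98]).round(1))
    # rest
    Q=sel(420,550,-350,-190,40,50); Q=Q[Q[:,1]<-285]; print(n,'pillar',np.mean(Q,0).round(1)); 
    Q=sel(420,550,-350,-190,7,17); r=cv2.minAreaRect(Q[:,:2].astype(np.float32)); q=loc(Q,(482,-269),11.3); print(n,'board',np.percentile(q,[.5,99.5],axis=0).round(1).tolist())
# hole pixels in side picture on front face
im=L['side']; T=im['world_from_camera']; t=np.radians(-2.7); nrm=np.array([-np.sin(t),np.cos(t),0]); p0=np.array([589,262,0])-47*nrm
g=cv2.cvtColor(im['color'],cv2.COLOR_RGB2GRAY)
for uv in [(221.2,164.2),(257.4,156.8)]:
    w=rays(im,[uv])[0]@T[:3,:3].T; s=((p0-T[:3,3])@nrm)/(w@nrm); print('hole',(T[:3,3]+s*w).round(1))
E
```

```text
side shaft dir 87.2 x at y=-250 608.5 ymax [-221.8 -218.8 -218.2] ztop 55.6
side caddy top ext [[-32.8, -61.3], [31.3, 57.0]]
side front y [-50.3 -41.7 -23. ] x [-119.7  119.3] slope -1.13
side back y [28.8 36.3 46.9] x [-119.5  117.8] slope 0.17
side a 150 y [-27.8   7.1] x [-88.  -63.5 -33.8]
side b 88 y [-18.3  -0.9] x [33.8 58.5 84.7]
side pillar [ 489.6 -309.6   44.5]
side board [[-34.7, -66.5], [35.1, 60.9]]
top shaft dir 87.9 x at y=-250 610.2 ymax [-216.1 -213.9 -213.9] ztop 58.4
top caddy top ext [[-31.5, -57.2], [32.5, 60.4]]
top front y [-44.6 -37.1 -28.6] x [-119.3  118.3] slope -0.09
top back y [32.9 40.3 48.6] x [-121.1  119.1] slope 0.1
top a 279 y [-21.8   9. ] x [-89.6 -62.7 -32.8]
top b 131 y [-11.4   2.5] x [31.1 56.8 89. ]
top pillar [ 489.5 -304.8   46.4]
top board [[-34.1, -64.1], [35.6, 67.3]]
hole [529.2 217.8  66.7]
hole [647.2 212.2  66. ]
```

```bash
cat > go.py <<'E'
import sys; from h import *
from scipy.spatial.transform import Rotation as R
# usage: go.py x y z yaw(tool x heading): needed shift (tool axes, units of .03 m) and turn (units of 8 deg)
x,y,z,yaw=map(float,sys.argv[1:5]); o=sensors.get_obs()
r=R.from_euler('xyz',o['orientation'],degrees=True); g=R.from_euler('xyz',[180,0,yaw],degrees=True)
d=np.array([x,y,z])-o['eef_pos']
print('t',round(o['clock'],2),'pos',o['eef_pos'].round(1),'rpy',np.round(o['orientation'],1),'F',o['ft_force'].round(1),'w',round(o['width'],1))
print('shift now',(r.inv().apply(d)/30).round(3),'shift after turn',(g.inv().apply(d)/30).round(3),'turn',((r.inv()*g).as_rotvec(degrees=True)/8).round(3))
E
python3 -m inch '[[0,0,0,0,0,0.96,1],[0,0,0,0,0,0.96,1],[0,0,0,0,0,0.96,1],[0,0,0,0,0,0.96,1],[0,0,0,0,0,0.96,1],[0,0,0,0,0,0.96,1],[0,0,0,0,0,0.96,1],[0,0,0,0,0,0.96,1],[0,0,0,0,0,0.96,1],[0,0,0,0,0,0.96,1]]'
python3 go.py 608.2 -283 200 87.8
```

```text
clock: 2.1
eef_pos: [152.7, 554.4, 231.3]
orientation: [180.0, -0.0, 87.5]
ft_force: [1.2, -0.5, -0.4]
width: 85.3
finger_force: 0.0
t 2.1 pos [152.7 554.4 231.3] rpy [180.   -0.   87.5] F [ 1.2 -0.5 -0.4] w 85.3
shift now [-27.219  16.393   1.043] shift after turn [-27.309  16.243   1.045] turn [ 0.    -0.001 -0.04 ]
```

```bash
python3 -m inch '[[-0.91,0.545,0,0,0,0,1],[-0.91,0.545,0,0,0,0,1],[-0.91,0.545,0,0,0,0,1],[-0.91,0.545,0,0,0,0,1],[-0.91,0.545,0,0,0,0,1],[-0.91,0.545,0,0,0,0,1],[-0.91,0.545,0,0,0,0,1],[-0.91,0.545,0,0,0,0,1],[-0.91,0.545,0,0,0,0,1],[-0.91,0.545,0,0,0,0,1]]' | sed -n 2,4p
python3 -m inch '[[-0.91,0.545,0,0,0,0,1],[-0.91,0.545,0,0,0,0,1],[-0.91,0.545,0,0,0,0,1],[-0.91,0.545,0,0,0,0,1],[-0.91,0.545,0,0,0,0,1],[-0.91,0.545,0,0,0,0,1],[-0.91,0.545,0,0,0,0,1],[-0.91,0.545,0,0,0,0,1],[-0.91,0.545,0,0,0,0,1],[-0.91,0.545,0,0,0,0,1]]' | sed -n 2,4p
python3 -m inch '[[-0.91,0.545,0,0,0,0,1],[-0.91,0.545,0,0,0,0,1],[-0.91,0.545,0,0,0,0,1],[-0.91,0.545,0,0,0,0,1],[-0.91,0.545,0,0,0,0,1],[-0.91,0.545,0,0,0,0,1],[-0.91,0.545,0,0,0,0,1],[-0.91,0.545,0,0,0,0,1],[-0.91,0.545,0,0,0,0,1],[0,0,0,0,0,0,1]]' | sed -n 2,4p
python3 go.py 608.2 -283 32 87.8
```

```text
eef_pos: [306.1, 274.2, 231.5]
orientation: [180.0, -0.0, 87.8]
ft_force: [0.9, -0.4, 0.3]
eef_pos: [459.0, -5.1, 231.5]
orientation: [180.0, -0.0, 87.8]
ft_force: [-0.1, 0.4, 0.3]
eef_pos: [597.3, -258.5, 229.9]
orientation: [180.0, 0.0, 87.6]
ft_force: [0.3, 0.1, 0.0]
t 5.1 pos [ 597.3 -258.5  229.9] rpy [180.    0.   87.6] F [0.3 0.1 0. ] w 85.5
shift now [-0.794  0.395  6.596] shift after turn [-0.801  0.394  6.595] turn [ 0.001  0.005 -0.023]
```

```bash
python3 -m inch '[[-0.4,0.2,0.6,0,0,0,1],[-0.4,0.2,0.8,0,0,0,1],[0,0,0.8,0,0,0,1],[0,0,0.8,0,0,0,1],[0,0,0.8,0,0,0,1],[0,0,0.8,0,0,0,1],[0,0,0.8,0,0,0,1],[0,0,0.7,0,0,0,1],[0,0,0.5,0,0,0,1],[0,0,0,0,0,0,1]]' | sed -n 2,4p
python3 -m inch '[[0,0,0,0,0,0,1]]' | sed -n 2,4p
python3 go.py 608.2 -283 32 87.8
python3 - <<'E'
from h import *
a=[]
for n,x,y in(('side',260,220),('top',290,120)):
    im=snap(n); a.append(cv2.resize(im['color'][y:y+100,x:x+133,::-1],(400,300),interpolation=cv2.INTER_CUBIC))
cv2.imwrite('pics/g1.png',np.hstack(a))
E
```

```text
eef_pos: [605.2, -277.6, 30.6]
orientation: [-179.7, -0.2, 87.8]
ft_force: [-0.2, 0.6, -0.1]
eef_pos: [607.0, -278.8, 33.5]
orientation: [-180.0, -0.0, 87.8]
ft_force: [0.2, -0.4, 0.4]
t 6.2 pos [ 607.  -278.8   33.5] rpy [-180.    -0.    87.8] F [ 0.2 -0.4  0.4] w 85.7
shift now [-0.137  0.044  0.05 ] shift after turn [-0.137  0.044  0.05 ] turn [-0.003 -0.003  0.003]
```

View pics/g1.png

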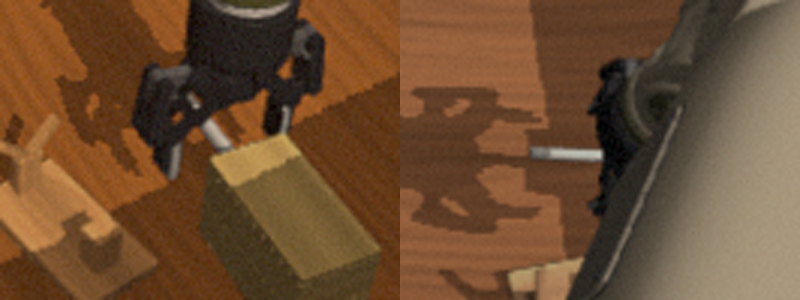

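The shaft sits between the open fingers in front of the box mouth (left crop around (210,130), right crop shaft tip at (535,153)). Closing now.

```bash
python3 -m inch '[[-0.1,0.03,0.05,0,0,0,1],[0,0,0,0,0,0,0],[0,0,0,0,0,0,0],[0,0,0,0,0,0,0],[0,0,0,0,0,0,0],[0,0,0,0,0,0,0],[0,0,0,0,0,0,0],[0,0,0,0,0,0,0],[0,0,0,0,0,0,0],[0,0,0,0,0,0,0]]' 80
python3 - <<'E'
from h import *
im=snap('top');  s=snap('side')
for n,m in(('top',im),('side',s)):
    P=cloud(m); k=(P[...,0]>590)&(P[...,0]<630)&(P[...,1]>-262)&(P[...,1]<-200)&(P[...,2]>46)&(P[...,2]<62); Q=P[k]
    vx,vy,x0,y0=cv2.fitLine(Q[:,:2].astype(np.float32),cv2.DIST_HUBER,0,.01,.01).ravel()
    print(n,len(Q),'dir',np.degrees(np.arctan2(vy,vx)).round(1),'x at -240',(x0+(-240-y0)*vx/vy).round(1),'tip',np.percentile(Q[:,1],[95,99.]).round(1),'z',np.percentile(Q[:,2],[50,90]).round(1))
E
```

```text
clock: 7.3
eef_pos: [608.0, -282.4, 31.8]
orientation: [180.0, -0.0, 87.8]
ft_force: [0.5, -0.4, -0.3]
width: 9.2
finger_force: 77.7
top 74 dir 86.1 x at -240 608.2 tip [-215.2 -213.6] z [55.2 57.9]
side 17 dir 66.2 x at -240 609.7 tip [-234.5 -233.2] z [54.3 55.4]
```

```bash
python3 -m inch '[[0.2,0,0,0,0,0,0],[0.45,0,0,0,0,0,0],[0.5,0,0,0,0,0,0],[0.5,0,0,0,0,0,0],[0.5,0,0,0,0,0,0],[0.5,0,0,0,0,0,0],[0.5,0,0,0,0,0,0],[0.5,0,0,0,0,0,0],[0.45,0,0,0,0,0,0],[0.2,0,0,0,0,0,0]]' 
python3 -m inch '[[0,0,0,0,0,0,0],[0,0,-0.3,0,0,0,0],[0,0,-0.5,0,0,0,0],[0,0,-0.5,0,0,0,0],[0,0,-0.5,0,0,0,0],[0,0,-0.5,0,0,0,0],[0,0,-0.3,0,0,0,0],[0,0,0,0,0,0,0]]'
python3 - <<'E'
from h import *
a=[]
for n,x,y in(('side',240,170),('top',280,120)):
    im=snap(n); a.append(cv2.resize(im['color'][y:y+100,x:x+133,::-1],(400,300),interpolation=cv2.INTER_CUBIC))
cv2.imwrite('pics/g2.png',np.hstack(a))
E
```

```text
clock: 8.4
eef_pos: [612.6, -151.5, 31.5]
orientation: [-180.0, -0.0, 87.9]
ft_force: [0.0, -1.1, -0.7]
width: 9.7
finger_force: 77.7
clock: 9.2
eef_pos: [614.1, -154.6, 111.8]
orientation: [179.8, 0.1, 87.7]
ft_force: [1.2, -0.6, -1.3]
width: 9.7
finger_force: 77.7
```

View pics/g2.png

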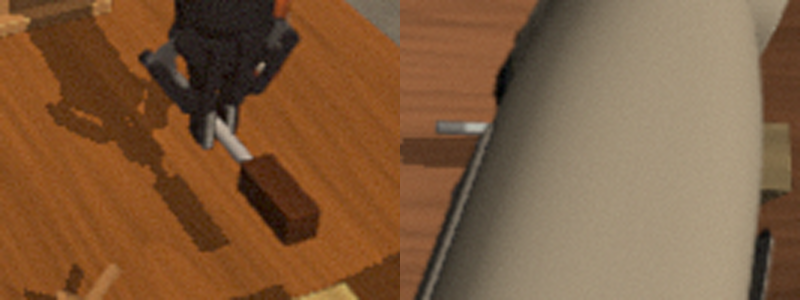

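Spindle is out, held by its shaft; handle at (280,200) in the left crop. Checking its droop and the slip.

```bash
python3 - <<'E'
from m import *
P=C['side'];c=L['side']['color'].astype(int)
k=(P[...,0]>590)&(P[...,0]<640)&(P[...,1]>-310)&(P[...,1]<-195)&(P[...,2]>85)&(P[...,2]<170); Q=P[k]
print(len(Q))
for y in range(-310,-190,8):
    q=Q[(Q[:,1]>=y)&(Q[:,1]<y+8)]
    if len(q)>2: print(y+4,len(q),'zmax',np.percentile(q[:,2],[5,50,95]).round(1),'x',np.percentile(q[:,0],[5,95]).round(1))
P=C['top'];k=(P[...,0]>595)&(P[...,0]<635)&(P[...,1]>-140)&(P[...,1]<-70)&(P[...,2]>100)&(P[...,2]<170); Q=P[k];print(len(Q))
for y in range(-140,-70,8):
    q=Q[(Q[:,1]>=y)&(Q[:,1]<y+8)]
    if len(q)>2: print(y+4,len(q),'z',np.percentile(q[:,2],[5,50,95]).round(1),'x',np.percentile(q[:,0],[5,50,95]).round(1),q[:,1].max().round(1))
E
python3 go.py 471 -211.5 112 101.2
```

```text
528
-290 101 zmax [118.2 131.4 142.8] x [596.7 620.5]
-282 46 zmax [121.5 141.6 143.4] x [596.3 619.7]
-274 56 zmax [120.9 141.3 144.1] x [596.6 619.9]
-266 48 zmax [118.8 141.6 144.5] x [596.7 621.4]
-258 51 zmax [120.9 142.4 144.3] x [597.2 621.5]
-250 46 zmax [118.4 141.6 144.7] x [597.  620.7]
-242 48 zmax [122.3 142.7 144.6] x [596.7 622.3]
-234 50 zmax [121.2 142.2 144.9] x [597.  622.5]
-226 46 zmax [119.9 141.5 144.3] x [598.  622.5]
-218 7 zmax [120.5 141.7 143.1] x [598.6 624.3]
-210 10 zmax [132.5 134.4 136.8] x [607.4 617. ]
-202 14 zmax [127.6 134.5 135.9] x [607.6 615.4]
-194 5 zmax [130. 132. 135.] x [607.3 614.1]
73
-128 8 z [131.6 134.4 137.7] x [609.8 614.2 617.7] -124.1
-120 12 z [133.3 134.4 137.4] x [609.2 612.7 617.3] -116.1
-112 14 z [131.8 135.4 137.5] x [609.4 612.8 616.8] -108.0
-104 14 z [132.4 134.6 137.3] x [609.2 613.5 619.6] -100.0
-96 15 z [131.  133.8 135.3] x [609.3 614.3 619.9] -92.7
-88 10 z [130.6 132.4 136.1] x [609.5 613.6 619.6] -87.4
t 9.3 pos [ 612.8 -153.9  109.7] rpy [180.    0.   87.8] F [-0.6  0.6 -1.3] w 9.6
shift now [-2.102 -4.649 -0.078] shift after turn [-0.965 -5.011 -0.077] turn [ 1.00e-03  0.00e+00 -1.68e+00]
```

```bash
python3 -m inch '[[0,0,0,0,0,-0.8,0],[0,0,0,0,0,-0.85,0],[0,0,0,0,0,0,0]]' | sed -n 2,4p
python3 go.py 466.2 -186.1 85 101
```

```text
eef_pos: [612.3, -153.4, 108.6]
orientation: [-179.9, -0.1, 101.0]
ft_force: [0.1, -0.7, -0.9]
t 9.6 pos [ 612.3 -153.4  108.6] rpy [-1.799e+02 -1.000e-01  1.010e+02] F [ 0.1 -0.7 -0.9] w 9.3
shift now [-0.143 -4.986  0.794] shift after turn [-0.142 -4.987  0.786] turn [-0.012 -0.008  0.001]
```

```bash
python3 -m inch '[[0,-0.3,0,0,0,0,0],[-0.02,-0.65,0,0,0,0,0],[-0.02,-0.7,0,0,0,0,0],[-0.02,-0.7,0,0,0,0,0],[-0.02,-0.7,0,0,0,0,0],[-0.02,-0.7,0,0,0,0,0],[-0.02,-0.65,0.2,0,0,0,0],[-0.02,-0.4,0.4,0,0,0,0],[0,-0.19,0.2,0,0,0,0],[0,0,0,0,0,0,0]]' | sed -n 2,4p
python3 -m inch '[[0,0,0,0,0,0,0],[0,0,0,0,0,0,0]]' | sed -n 2,4p
python3 go.py 466.2 -186.1 41.8 101
python3 - <<'E'
from h import *
a=[]
for n,x,y in(('side',200,210),('top',280,170)):
    im=snap(n); a.append(cv2.resize(im['color'][y:y+100,x:x+133,::-1],(400,300),interpolation=cv2.INTER_CUBIC))
cv2.imwrite('pics/g3.png',np.hstack(a))
E
```

```text
eef_pos: [465.1, -185.7, 84.8]
orientation: [-179.9, -0.1, 100.9]
ft_force: [0.5, -0.5, -0.5]
eef_pos: [467.7, -186.4, 86.2]
orientation: [179.9, 0.0, 101.0]
ft_force: [-0.1, -0.2, -0.9]
t 10.8 pos [ 467.7 -186.4   86.2] rpy [179.9   0.  101. ] F [-0.1 -0.2 -0.9] w 9.3
shift now [ 0.021 -0.049  1.481] shift after turn [ 0.02  -0.048  1.481] turn [ 0.007  0.005 -0.   ]
```

View pics/g3.png

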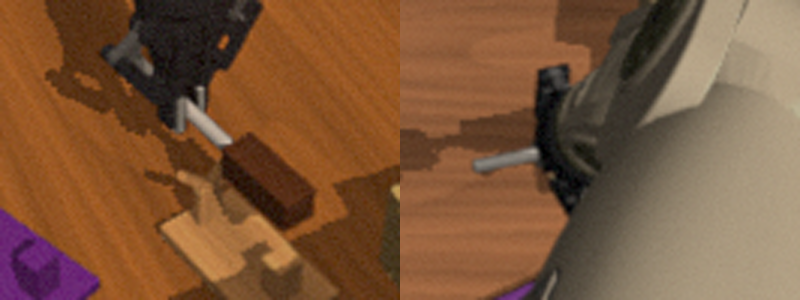

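The spindle hovers over the pale rest, handle at (265,180) in the left crop above the pillar side. Checking relative alignment in the same (side) view before lowering.

```bash
python3 - <<'E'
from m import *
P=C['side']
k=(P[...,0]>440)&(P[...,0]<530)&(P[...,1]>-345)&(P[...,1]<-195)&(P[...,2]>82)&(P[...,2]<130); Q=P[k]
t=np.radians(11); R=np.array([[np.cos(t),-np.sin(t)],[np.sin(t),np.cos(t)]]); q=(Q[:,:2]-[478.5,-251])@R  # side bias -1.7 in y
top=Q[:,2]>113
h=q[top]; print(len(q),'handle top local x',np.percentile(h[:,0],[2,98]).round(1),'y',np.percentile(h[:,1],[1,99]).round(1),'slope',np.degrees(np.polyfit(h[:,1],h[:,0],1)[0]).round(1),'z',np.percentile(Q[top][:,2],[10,50,90]).round(1))
E
```

```text
808 handle top local x [-15.5  15.8] y [-70.2  57.7] slope -2.4 z [114.9 116.9 119.4]
```

```bash
python3 -m inch '[[0,0,0.25,0,0,0,0],[0,0,0.35,0,0,0,0],[0,0,0.35,0,0,0,0],[0,0,0.25,0,0,0,0],[0,0,0.12,0,0,0,0],[0,0,0.08,0,0,0,0],[0,0,0,0,0,0,0],[0,0,0,0,0,0,0]]'
```

```text
clock: 11.7
eef_pos: [467.0, -186.3, 44.0]
orientation: [180.0, 0.0, 101.0]
ft_force: [0.7, -0.2, -1.2]
width: 9.5
finger_force: 77.9
```

```bash
python3 -m inch '[[0,0,0.04,0,0,0,0],[0,0,0,0,0,0,0]]'
python3 -m inch '[[0,0,0.03,0,0,0,0],[0,0,0,0,0,0,0]]'
```

```text
clock: 11.9
eef_pos: [467.0, -186.3, 42.8]
orientation: [180.0, 0.0, 101.0]
ft_force: [0.6, -0.3, -0.5]
width: 9.6
finger_force: 77.9
clock: 12.1
eef_pos: [466.8, -186.3, 41.9]
orientation: [180.0, 0.0, 101.0]
ft_force: [-1.7, -0.9, 0.9]
width: 9.2
finger_force: 77.9
```

Contact (weight taken up). Release and rise.

```bash
python3 -m inch '[[0,0,0,0,0,0,0.25],[0,0,0,0,0,0,0.5],[0,0,0,0,0,0,1],[0,0,0,0,0,0,1],[0,0,0,0,0,0,1],[0,0,0,0,0,0,1],[0,0,-0.3,0,0,0,1],[0,0,-0.8,0,0,0,1],[0,0,-0.9,0,0,0,1],[0,0,-0.9,0,0,0,1]]'
python3 -m inch '[[0,0,-0.7,0,0,0,1],[0.9,0,-0.3,0,0,0,1],[0.9,0,0,0,0,0,1],[0.9,0,0,0,0,0,1],[0.9,0,0,0,0,0,1],[0,0,0,0,0,0,1]]' | head -2
python3 - <<'E'
from h import *
a=[]
for n,x,y in(('side',200,210),('top',280,170)):
    im=snap(n); a.append(cv2.resize(im['color'][y:y+100,x:x+133,::-1],(400,300),interpolation=cv2.INTER_CUBIC))
    P=cloud(im); k=(P[...,0]>430)&(P[...,0]<535)&(P[...,1]>-345)&(P[...,1]<-105)&(P[...,2]>50)&(P[...,2]<100); Q=P[k]
    t=np.radians(11); R=np.array([[np.cos(t),-np.sin(t)],[np.sin(t),np.cos(t)]]); q=(Q[:,:2]-[478.5,-249.4+(-1.7 if n=='side' else 1.7)])@R
    for y0 in range(-80,140,10):
        m=(q[:,1]>=y0)&(q[:,1]<y0+10)
        if m.sum()>2: print(n,y0+5,m.sum(),'x',np.percentile(q[m,0],[5,50,95]).round(1),'z',np.percentile(Q[m,2],[50,90]).round(1),'ymax',q[m,1].max().round(1),'ymin',q[m,1].min().round(1))
cv2.imwrite('pics/g4.png',np.hstack(a))
E
```

```text
clock: 13.1
eef_pos: [466.6, -186.1, 130.1]
orientation: [-180.0, -0.0, 101.0]
ft_force: [0.3, 0.1, 0.1]
width: 85.4
finger_force: 0.0
clock: 13.7
eef_pos: [445.0, -77.7, 159.3]
side -75 21 x [-9.9  3.5 12.9] z [62.6 71.2] ymax -70.0 ymin -71.1
side -65 112 x [-11.6  -0.6  13.3] z [69.2 73.8] ymax -60.0 ymin -70.0
side -55 71 x [-12.4  -4.5  13. ] z [72.4 73.9] ymax -50.0 ymin -59.7
side -45 67 x [-12.2  -3.6  13.7] z [72.2 74.7] ymax -40.0 ymin -49.7
side -35 72 x [-13.1  -6.5  13. ] z [72.1 74.6] ymax -30.0 ymin -39.9
side -25 63 x [-12.9  -4.6  12.2] z [72.3 74.4] ymax -20.0 ymin -29.9
side -15 70 x [-13.8  -6.9  12.5] z [72.5 74.6] ymax -10.1 ymin -19.9
side -5 57 x [-13.   -4.   13.6] z [72.4 74.5] ymax -0.2 ymin -9.9
side 5 6 x [-6.9 -0.3  2. ] z [64.3 69.5] ymax 9.2 ymin 0.2
side 15 21 x [-4.3 -1.5  3.8] z [64.2 65.3] ymax 19.9 ymin 10.5
side 25 86 x [-24.4  -1.1  25. ] z [65.2 72.9] ymax 30.0 ymin 20.5
side 35 42 x [-23.6  -0.9  22. ] z [64.7 71.7] ymax 40.0 ymin 30.0
side 45 23 x [-5.3 -1.7  5. ] z [64.1 66.7] ymax 49.7 ymin 41.0
side 55 16 x [-5.9 -2.6  1. ] z [64.9 67.2] ymax 59.4 ymin 51.1
side 65 20 x [-6.6 -2.8  2.8] z [64.5 65.8] ymax 69.9 ymin 60.1
side 75 16 x [-5.5 -1.7  2.9] z [64.1 66. ] ymax 79.7 ymin 71.6
side 85 16 x [-6.3 -2.8  2.3] z [63.1 66.2] ymax 89.3 ymin 80.7
side 95 20 x [-5.7 -3.   3.1] z [63.8 65.6] ymax 99.2 ymin 90.2
side 105 20 x [-5.6 -3.1  5.4] z [64.3 66. ] ymax 109.9 ymin 101.4
side 115 16 x [-6.2 -4.7  1.9] z [63.6 66.4] ymax 119.8 ymin 110.9
side 125 15 x [-6.5 -4.4  1.3] z [64.4 66.5] ymax 128.5 ymin 120.1
```

View pics/g4.png

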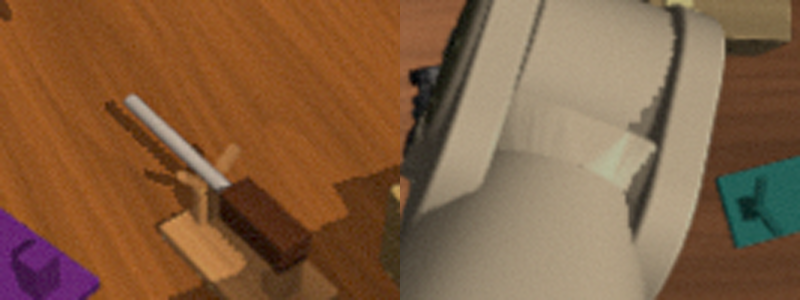

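The spindle lies level in the notch and on the pillar (shaft (130,98)→(225,185), handle (265,225) in the left crop), within about 1 mm. Now regrip by the handle at about 30 mm behind the shoulder.

```bash
python3 go.py 484.2 -278.8 42 101
python3 -m inch '[[-0.9,0,0,0,0,0,1],[-0.9,0,0,0,0,0,1],[-0.9,0,0,0,0,0,1],[-0.9,0,0,0,0,0,1],[-0.9,0,0,0,0,0,1],[-0.9,0,0,0,0,0,1],[-0.9,0,0,0,0,0,1],[-0.5,0,0,0,0,0,1],[0,0,0,0,0,0,1],[0,0,0,0,0,0,1]]' | sed -n 2,3p
python3 go.py 484.2 -278.8 42 101
```

```text
t 13.8 pos [446.4 -79.9 159.4] rpy [179.9   0.  101.1] F [ 0.3 -0.5  0.3] w 85.5
shift now [-6.744 -0.042  3.919] shift after turn [-6.747 -0.029  3.913] turn [0.007 0.006 0.01 ]
eef_pos: [484.7, -280.5, 158.4]
orientation: [-180.0, -0.1, 100.9]
t 14.8 pos [ 484.7 -280.5  158.4] rpy [-1.800e+02 -1.000e-01  1.009e+02] F [ 0.5  1.1 -0. ] w 85.4
shift now [ 5.30e-02 -3.00e-03  3.88e+00] shift after turn [ 0.057 -0.005  3.88 ] turn [-0.003 -0.008 -0.007]
```

```bash
python3 -m inch '[[0.03,0,0.5,0,0,0,1],[0,0,0.7,0,0,0,1],[0,0,0.7,0,0,0,1],[0,0,0.7,0,0,0,1],[0,0,0.6,0,0,0,1],[0,0,0.4,0,0,0,1],[0,0,0.25,0,0,0,1],[0,0,0,0,0,0,1],[0,0,0,0,0,0,1]]' | sed -n 2,4p
python3 -m inch '[[0,0,0,0,0,0,0],[0,0,0,0,0,0,0],[0,0,0,0,0,0,0],[0,0,0,0,0,0,0],[0,0,0,0,0,0,0],[0,0,0,0,0,0,0],[0,0,0,0,0,0,0],[0,0,0,0,0,0,0]]' 80
python3 go.py 484.2 -278.8 130 101
```

```text
eef_pos: [485.3, -279.6, 43.8]
orientation: [180.0, 0.0, 101.0]
ft_force: [1.6, 0.2, 0.8]
clock: 16.5
eef_pos: [485.3, -279.8, 43.7]
orientation: [180.0, 0.0, 101.0]
ft_force: [-0.1, 0.9, 5.4]
width: 27.2
finger_force: 78.9
t 16.5 pos [ 485.3 -279.8   43.7] rpy [180.   0. 101.] F [-0.1  0.9  5.4] w 27.2
shift now [ 0.039 -0.027 -2.876] shift after turn [ 0.041 -0.029 -2.876] turn [ 0.005  0.006 -0.001]
```

```bash
python3 -m inch '[[0,0,-0.2,0,0,0,0],[0,0,-0.4,0,0,0,0],[0,0,-0.5,0,0,0,0],[0,0,-0.6,0,0,0,0],[0,0,-0.6,0,0,0,0],[0,0,-0.4,0,0,0.4,0],[0,0,0,0,0,0.6,0],[0,0,0,0,0,0.5,0],[0,0,0,0,0,0.21,0],[0,0,0,0,0,0,0]]'
python3 go.py 518.6 20 90 87.3
```

```text
clock: 17.5
eef_pos: [484.8, -279.5, 124.4]
orientation: [-180.0, -0.0, 87.3]
ft_force: [0.4, 0.2, -2.0]
width: 26.8
finger_force: 78.6
t 17.5 pos [ 484.8 -279.5  124.4] rpy [-180.    -0.    87.3] F [ 0.4  0.2 -2. ] w 26.8
shift now [10.024  0.662  1.149] shift after turn [10.025  0.654  1.148] turn [-0.    -0.001  0.006]
```

```bash
python3 -m inch '[[0.4,0.05,0,0,0,0,0],[0.7,0.05,0,0,0,0,0],[0.8,0.05,0,0,0,0,0],[0.8,0.05,0,0,0,0,0],[0.8,0.05,0,0,0,0,0],[0.8,0.05,0,0,0,0,0],[0.8,0.05,0,0,0,0,0],[0.8,0.05,0,0,0,0,0],[0.8,0.05,0.1,0,0,0,0],[0.8,0.05,0.2,0,0,0,0]]' | sed -n 2,4p
python3 -m inch '[[0.8,0.05,0.2,0,0,0,0],[0.8,0.05,0.2,0,0,0,0],[0.6,0.05,0.2,0,0,0,0],[0.3,0,0.2,0,0,0,0],[0,0,0,0,0,0,0],[0,0,0,0,0,0,0]]' | sed -n 2,4p
python3 go.py 518.6 28.5 48.7 87.3
```

```text
eef_pos: [510.5, -53.7, 115.5]
orientation: [180.0, -0.0, 87.4]
ft_force: [0.7, 0.1, -0.2]
eef_pos: [518.1, 19.2, 91.1]
orientation: [-180.0, 0.0, 87.4]
ft_force: [-0.1, 0.3, -1.2]
t 19.1 pos [518.1  19.2  91.1] rpy [-180.     0.    87.4] F [-0.1  0.3 -1.2] w 27.0
shift now [0.312 0.002 1.413] shift after turn [3.110e-01 1.000e-03 1.413e+00] turn [-0.004  0.002  0.007]
```

```bash
python3 -m inch '[[0,0,0.3,0,0,0,0],[0,0,0.4,0,0,0,0],[0,0,0.4,0,0,0,0],[0,0,0.31,0,0,0,0],[0.1,0,0,0,0,0,0],[0,0,0,0,0,0,0],[0,0,0,0,0,0,0]]' | sed -n 2,4p
python3 - <<'E'
from h import *
a=[]
for n,x,y in(('side',185,130),('top',140,150)):
    im=snap(n); a.append(cv2.resize(im['color'][y:y+75,x:x+100,::-1],(400,300),interpolation=cv2.INTER_CUBIC))
    P=cloud(im); k=(P[...,0]>495)&(P[...,0]<550)&(P[...,1]>70)&(P[...,1]<205)&(P[...,2]>52)&(P[...,2]<85); Q=P[k]
    for y0 in range(70,210,15):
        q=Q[(Q[:,1]>=y0)&(Q[:,1]<y0+15)]
        if len(q)>2: print(n,y0+7,len(q),'x',np.percentile(q[:,0],[5,50,95]).round(1),'z',np.percentile(q[:,2],[10,50,90]).round(1),q[:,1].max().round(1))
cv2.imwrite('pics/i1.png',np.hstack(a))
E
python3 go.py 518.6 28.5 48.7 87.3
```

```text
eef_pos: [519.0, 22.3, 49.2]
orientation: [180.0, -0.0, 87.3]
ft_force: [1.0, 0.6, -1.5]
side 92 3 x [517.  517.1 517.8] z [65.3 68.3 69.9] 96.4
side 107 9 x [516.7 518.4 521.3] z [66.  70.6 71.7] 112.9
side 122 4 x [518.3 519.8 521. ] z [66.1 66.7 69.9] 127.4
side 152 5 x [519.6 523.2 524.8] z [65.1 68.4 70.1] 159.3
side 167 12 x [520.6 523.9 528. ] z [67.  70.  72.7] 174.7
top 122 10 x [519.8 524.6 527.8] z [68.6 70.7 72. ] 129.9
top 137 20 x [519.4 523.1 527.5] z [70.2 71.3 73.5] 143.4
top 152 30 x [519.5 524.5 530.5] z [67.1 70.  73. ] 159.9
top 167 21 x [521.7 524.6 530.4] z [68.4 71.  72.4] 173.0
top 182 16 x [521.8 525.4 530. ] z [68.5 71.5 73.2] 184.1
t 19.9 pos [519.1  22.2  49.4] rpy [179.9   0.   87.3] F [ 0.1 -0.  -1.4] w 27.4
shift now [ 0.208 -0.027  0.023] shift after turn [ 0.208 -0.027  0.023] turn [0.008 0.    0.003]
```

View pics/i1.png

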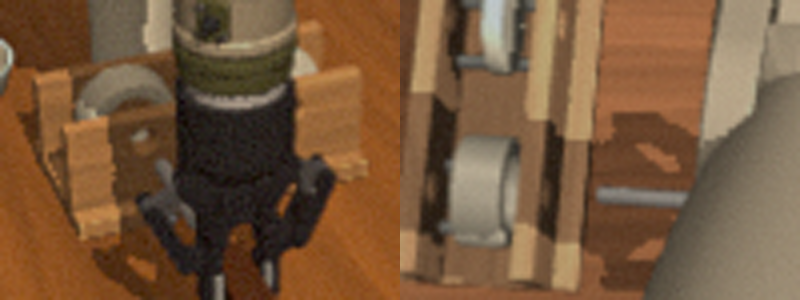

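Shaft tip at (600,195) in the top crop, in line with the ring's bay; side crop shows the front hole at (145,135) just ahead of the shaft. Starting insertion with force checks.

```bash
python3 -m inch '[[0.3,0,0,0,0,0,0],[0.3,0,0,0,0,0,0],[0.3,0,0,0,0,0,0],[0.15,0,0,0,0,0,0],[0.1,0,0,0,0,0,0],[0.1,0,0,0,0,0,0],[0,0,0,0,0,0,0]]' | sed -n 1,4p
python3 -m inch '[[0.1,0,0,0,0,0,0],[0.1,0,0,0,0,0,0],[0.1,0,0,0,0,0,0],[0,0,0,0,0,0,0]]'| sed -n 2,4p
python3 - <<'E'
from h import *; print(sensors.get_obs()['moment'].round(2))
E
```

```text
clock: 20.6
eef_pos: [520.3, 60.0, 48.8]
orientation: [-180.0, -0.0, 87.3]
ft_force: [-0.7, 1.0, -0.7]
eef_pos: [520.8, 69.0, 48.9]
orientation: [180.0, -0.0, 87.3]
ft_force: [0.2, -0.6, -1.0]
[-0.03 -0.02  0.03]
```

```bash
python3 -m inch '[[0.2,0,0,0,0,0,0],[0.3,0,0,0,0,0,0],[0.3,0,0,0,0,0,0],[0.3,0,0,0,0,0,0],[0.3,0,0,0,0,0,0],[0.2,0,0,0,0,0,0],[0.1,0,0,0,0,0,0],[0,0,0,0,0,0,0]]' | sed -n 1,4p
python3 -m inch '[[0.15,0,0,0,0,0,0],[0.15,0,0,0,0,0,0],[0.15,0,0,0,0,0,0],[0.15,0,0,0,0,0,0],[0,0,0,0,0,0,0]]'| sed -n 2,4p
python3 - <<'E'
from h import *; print(sensors.get_obs()['moment'].round(2))
a=[]
for n,x,y in(('side',185,130),('top',120,150)):
    im=snap(n); a.append(cv2.resize(im['color'][y:y+75,x:x+100,::-1],(400,300),interpolation=cv2.INTER_CUBIC))
cv2.imwrite('pics/i2.png',np.hstack(a))
E
python3 go.py 526.1 188.3 48.7 87.3
```

```text
clock: 21.8
eef_pos: [523.1, 120.1, 48.8]
orientation: [-180.0, -0.0, 87.4]
ft_force: [-0.0, -0.1, -0.9]
eef_pos: [524.0, 138.2, 48.9]
orientation: [180.0, -0.0, 87.4]
ft_force: [0.1, -0.1, 0.2]
[-0.   -0.01 -0.06]
t 22.4 pos [524.  137.7  48.9] rpy [-180.     0.    87.3] F [-0.8 -0.1 -0.8] w 27.0
shift now [ 1.687 -0.007  0.005] shift after turn [ 1.687 -0.008  0.005] turn [-0.     0.     0.005]
```

View pics/i2.png

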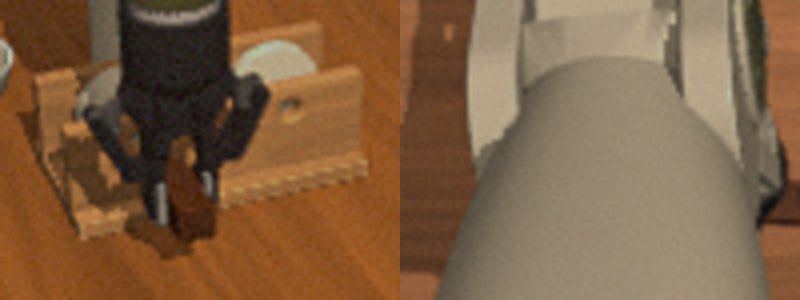

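No resistance; the tip should be entering the back hole (arm hides the top view; side crop shows the handle at (190,200) lined up). Pushing on.

```bash
python3 -m inch '[[0.15,0,0,0,0,0,0],[0.2,0,0,0,0,0,0],[0.2,0,0,0,0,0,0],[0.2,0,0,0,0,0,0],[0.2,0,0,0,0,0,0],[0.2,0,0,0,0,0,0],[0.15,0,0,0,0,0,0],[0.1,0,0,0,0,0,0],[0,0,0,0,0,0,0]]' | sed -n 1,4p
python3 -m inch '[[0.1,0,0,0,0,0,0],[0,0,0,0,0,0,0]]'| sed -n 2,4p
python3 -m inch '[[0.06,0,0,0,0,0,0],[0,0,0,0,0,0,0]]'| sed -n 2,4p
```

```text
clock: 23.3
eef_pos: [526.0, 180.0, 48.9]
orientation: [180.0, -0.0, 87.4]
ft_force: [0.1, 0.1, -0.8]
eef_pos: [526.1, 182.7, 48.9]
orientation: [180.0, -0.0, 87.3]
ft_force: [0.7, 0.8, -1.0]
eef_pos: [526.2, 184.4, 48.9]
orientation: [180.0, -0.0, 87.3]
ft_force: [-0.3, 0.3, -0.7]
```

```bash
python3 -m inch '[[0.06,0,0,0,0,0,0],[0,0,0,0,0,0,0]]'| sed -n 2,4p
python3 -m inch '[[0.06,0,0,0,0,0,0],[0,0,0,0,0,0,0]]'| sed -n 2,4p
python3 -m inch '[[0.05,0,0,0,0,0,0],[0,0,0,0,0,0,0]]'| sed -n 2,4p
```

```text
eef_pos: [526.3, 186.3, 48.9]
orientation: [180.0, -0.0, 87.3]
ft_force: [-0.9, 0.6, -0.8]
eef_pos: [526.3, 187.2, 49.0]
orientation: [180.0, 0.1, 87.3]
ft_force: [-0.5, -4.4, -0.2]
eef_pos: [526.3, 187.2, 49.0]
orientation: [-180.0, 0.3, 87.2]
ft_force: [-0.5, -9.6, 2.2]
```

Contact exactly at the predicted depth (−10 N). Release, lift away and check.

```bash
python3 -m inch '[[0.03,0,0,0,0,0,0],[0,0,0,0,0,0,0.4],[0,0,0,0,0,0,0.7],[0,0,0,0,0,0,1],[0,0,0,0,0,0,1],[0,0,0,0,0,0,1],[0,0,0,0,0,0,1],[0,0,-0.3,0,0,0,1],[0,0,-0.6,0,0,0,1],[0,0,-0.9,0,0,0,1]]'
python3 -m inch '[[0,0,-0.9,0,0,0,1],[0,0,-0.9,0,0,0,1],[-0.3,0,-0.9,0,0,0,1],[-0.9,0,-0.3,0,0,0,1],[-0.9,0,0,0,0,0,1],[-0.9,0,0,0,0,0,1],[-0.9,0,0,0,0,0,1],[-0.9,0,0,0,0,0,1],[-0.9,0,0,0,0,0,1],[-0.9,0,0,0,0,0,1]]' | sed -n 2,4p
python3 -m inch '[[-0.9,0,0,0,0,0,1],[-0.9,0,0,0,0,0,1],[-0.9,0,0,0,0,0,1],[-0.9,0,0,0,0,0,1],[0,0,0,0,0,0,1],[0,0,0,0,0,0,1],[0,0,0,0,0,0,1],[0,0,0,0,0,0,1]]' | sed -n 1,2p
python3 - <<'E'
from h import *
a=[]
for n,x,y in(('side',185,120),('top',110,125)):
    im=snap(n); a.append(cv2.resize(im['color'][y:y+75,x:x+100,::-1],(400,300),interpolation=cv2.INTER_CUBIC))
    P=cloud(im); c=im['color'].astype(int); k=(P[...,0]>500)&(P[...,0]<550)&(P[...,1]>120)&(P[...,1]<225)&(P[...,2]>68)&(P[...,2]<90)&(c[...,0]<105); Q=P[k]
    print(n,len(Q),'handle y',np.percentile(Q[:,1],[1,99]).round(1),'x',np.percentile(Q[:,0],[3,97]).round(1),'z',np.percentile(Q[:,2],[10,50,90]).round(1),'slope',np.degrees(np.polyfit(Q[:,1],Q[:,2],1)[0]).round(1))
    k=(P[...,0]>505)&(P[...,0]<555)&(P[...,1]>312)&(P[...,1]<400)&(P[...,2]>50)&(P[...,2]<85); print('tip',k.sum(),P[k].max(0).round(1) if k.any() else '')
cv2.imwrite('pics/f1.png',np.hstack(a))
E
```

```text
clock: 25.3
eef_pos: [525.3, 190.1, 102.7]
orientation: [-179.8, 0.0, 87.3]
ft_force: [-0.0, 0.3, 0.6]
width: 85.0
finger_force: 0.0
eef_pos: [517.1, -8.5, 193.7]
orientation: [179.9, -0.0, 87.3]
ft_force: [0.8, 0.1, -0.2]
clock: 27.1
eef_pos: [512.1, -114.4, 193.1]
side 199 handle y [145.3 221.7] x [509.3 545.3] z [70.2 73.7 79.1] slope 5.0
tip 14 [545.6 348.2  83.9]
top 293 handle y [148.6 221.2] x [511.  539.5] z [71.4 74.6 77.9] slope 4.2
tip 49 [536.1 348.   82.3]
```

View pics/f1.png

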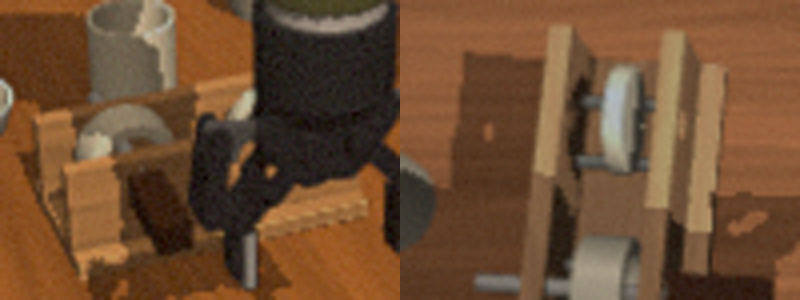

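The spindle runs through the ring's bay, with its tip out behind the back upright at (480,283) in the top crop. The handle is against the front upright at (160,215) in the side crop, and the ring and disc still stand. The gripper is clear, so I'm handing in.

```bash
python3 -c "
from workcell import job; print(job.sign_off())"
```

```text
the job is handed in; nothing more can be done
None
```

The job is handed in after 27 s of robot time: the spindle was laid on the pale rest and released, retaken by its handle, and threaded through the ring's bay. I felt the shoulder meet the front upright (about 10 N), and after release the handle hangs about 4–5° down. In the last pictures the tip is out at the back and the ring and disc are still standing. The paint bottle, bowl and mug were never approached, but I did not re-measure them.

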